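# Close a forming roll's bore with its bung and keeper

## Task

Close the hollow roll that stands in the packing stand for storage: slide the loose grey bung across the deck, without lifting it off, until it drops into the roll's open mouth, and see that it is fully home, its head flat on the rim all round. Then swing the keeper bar round until it lies right across the bung, at its stop. Leave the other things where they are.

Things in the scene. Friction and masses are not known exactly. Their poses are not given: they have to be found in the camera images.
- stand: Fixed packing stand: a flat green deck plate 260 (x) by 480 (y) mm on four short legs, deck top 70 mm above the bench. Origin under the deck's centre at bench height; x and y along the deck's short and long sides, z up. Its place and yaw differ each time.
- mouth (a point): Centre of the roll's open round mouth, a bright steel ring (outer diameter 112 mm) flush with the deck top; the bore is 84 mm wide, straight, over 60 mm deep, with a 2 mm chamfer. It lies at x 0, y -125 mm, z 70 mm in the stand's frame, on deck level.
- bung: Loose 0.3 kg bung: grey plug with a flat steel handle. Plug 24 mm long, tapered from 68 mm wide at the foot to 81 mm, then a flat round head 96 mm wide, 10 mm thick. Origin: centre of the foot; z up through the head; own +y along the handle. At the start it rests on the rear edge of its foot and the handle's end, nose up 0.22 rad, handle pointing away from the mouth; seated, it lies level.
- bung_seat (a point): Centre of the underside of the bung's head, 24 mm above the bung's origin; on deck level and over the mouth's centre when the bung is home (head top then 10 mm above the deck).
- pivot (a point): Axis of the keeper bar on deck level, 75 mm from the mouth's centre, on the side away from the bung's start (stand's x 0, y -200 mm).
- keeper (a joint): Angle of the keeper bar about the upright axis through the pivot, rad. 0 = closed: against its stop, pointing from the pivot over the mouth's centre (stand's +y). It grows anticlockwise seen from above as the bar opens, to 1.9; open, near 1.5, the bar points to the stand's -x. Stiff: stays where left, about 1.5 N at the pin moves it.
- keeper_pin (a point): Top centre of the round upright steel pin on the keeper bar, 85 mm from the pivot, by which the bar is pushed. Pin 16 mm wide, standing 32 mm above the bar's top. The bar is 18 mm wide, 97 mm long from the pivot, its underside 14 mm and top 24 mm above the deck; the pin top is 56 mm above the deck.
- spare_roll: Bystander: solid steel hourglass roll, 72 mm wide, 85 mm tall, standing on the bench. Origin at the centre of its foot.
- carton: Bystander: small cardboard carton 50 x 50 x 22 mm on the deck's corner beyond the keeper's pivot. Origin under its centre.
- red_bin: Bystander: open red stock bin 150 (x) x 100 x 60 mm on the bench. Origin under its centre.
- bush: Bystander: dark steel bush, 54 mm wide, 50 mm tall, on the bench. Origin at the centre of its foot.
- handle_end (a point): Middle of the lower edge of the handle's free end, which drags on the deck at the start. The handle is a bar 24 mm wide and 8 mm thick from the head to 150 mm from the bung's axis, its underside 26 mm above the foot's plane (2 mm above the head's underside).
Things that resemble listed ones, but are neither listed nor needed, are in the scene too. Of the things that look like the bung, the smallest one is meant.

How it is judged:
On the way, in this order (a step that is already met when the one before it is completed fails the run):
1. the bung is home in the roll's mouth, its head flat on the rim (horizontal distance between bung_seat and mouth below 0.006 m and z of bung_seat in the frame of stand below 0.073 m and angle between bung's own z axis and vertical below 0.05 rad and value of joint keeper above 0.8 rad), for 0.2 s.
2. the keeper bar lies across the bung (value of joint keeper below 0.12 rad), for 0.2 s.
At the end, for the whole second after the job is handed in: The bung sits in the roll's mouth: head underside within 3 mm of the deck's level, within 6 mm of the mouth's centre, tilted less than 0.05 rad, at rest; the keeper bar is within 0.12 rad of its closed stop, over the bung (horizontal distance between bung_seat and mouth below 0.006 m and z of bung_seat in the frame of stand below 0.073 m and angle between bung's own z axis and vertical below 0.05 rad and value of joint keeper below 0.12 rad and linear speed of bung below 0.02 m/s); the robot touches nothing.
It fails at once if the bung was lifted 30 mm off the deck (z of bung in the frame of stand above 0.1 m).
It fails at once if a bystander was moved more than 30 mm (distance of any of spare_roll, carton, red_bin, bush from where it was at the start of the episode above 0.03 m).
It also fails if it takes over 54 s, if anything falls off the work surface, if the arm or the gripper's body presses on something with over 40 N, if the wrist force passes 120 N, or if a joint passes its speed limit or range.

## Robot

A 6-joint arm with a two-finger parallel gripper is mounted at the origin on the work surface. World frame = base frame: x ahead of the robot, y to its left, z up, the work surface at z = 0. Lengths are in m, angles in rad, forces in N, time in s.
With the tool pointing down it reaches from about 0.425 to 0.95 m from the base axis. Payload 14.7 kg.
Tool frame: the origin (TCP) lies midway between the tips of the shut fingers; the grasp point (between the pads) lies 19 mm behind it; x points along the fingers, z is the direction in which the jaws open and shut, and the axes are right-handed (so a half turn about x gives the same grasp; the last joint's range is limited). The gripper opens to 85 mm and grips with 20 to 120 N. Pads are 22 mm wide; open, the fingers measure 114 mm over their backs; the gripper's body (76 mm by 85 mm) begins 54 mm behind the grasp point. The pads swing forward as they close: fully open they stand 13 mm farther back than shut.
Start: joints at [1.209, 0.48, 1.596, -0, 1.065, -0.047], TCP at [0.201, 0.618, 0.231] pointing down, gripper open.
Joint ranges: [-2.75, 2.75], [-0.82, 2.05], [0.23, 2.67], [-1.56, 4.7], [0.09, 2.69], [-2.92, 2.92]. Speed limits (rad/s): [1.89, 1.89, 2.39, 3.01, 3.01, 3.01].

## Interface

Orientations are given as a unit quaternion [w, x, y, z].
In Python, from rig import * gives the robot as it stands.
- The arm moves only by the tool move_arm, never from a script. Its argument "rows" is a list of rows, each a list of 3 entries, a list of its own where there are three numbers: the opening, from -1 (shut) to 1 (fully open), then the shift along the tool's x, y, z in cm, then the turn, a rotation vector about the tool's x, y, z in degrees. A call has 1 to 20 rows; each row shifts and turns the commanded pose from where the row before left it, along the tool's axes as they then stand; what a row does not reach is not made up. A row lasts 1/10 s, in which the tool goes at most 50 mm and 8.59 degrees, less where a joint would pass 70% of its speed; a pose out of reach is approached as far as the arm can. A call with a gripper value outside its range is refused whole. The fingers move at their own pace and stop on an object; "force" is the grip in N (left out, the last holds). Time passes only in rows, so rows that do not move let the fingers close. It gives the time, the measured TCP pose, the force and the opening at its end, in the units of the state.
- read_state(): the state, without advancing time (a new reading comes with each control period).
- read_camera(name): name is "scene" or "side" or "wrist"; returns the picture (384x512x3 uint8, blue, green, red); there is no depth.
- get_calibration(name): a dict with "intrinsics" (3x3 intrinsics, pixels), "R" (3x3) and "t" (3): a world point X has camera coordinates R X + t; the wrist camera has in their place "hand_eye" (4x4, takes a point from camera to tool coordinates, whose origin is the TCP and whose axes are the tool frame's). Camera axes: x right, y down, z forward; pixel columns grow to the right and rows downward; lengths in m; the calibration is good to about 2 mm. A picture is of the moment at which its call begins: read the wrist's pose just before it. get_calibration takes no time and is no camera call.
- finish_job(): hands the job in, once; it reports no verdict.
Trained networks look in the newest picture that a camera, given by its name, has taken for a name from the list of things; names that differ only in an ending like _2 or _b are one class to them, and where a whole thing is asked for, a point or a joint stands for the part that bears it (a point fixed in the world has none). Each returns a list of dicts, best first, with "score" (0 to 1); they miss things now and then, are a little off and sometimes report something else, mostly with a low value. They report only what shows in the picture. A call takes as long as a camera call. They do not tell look-alikes from the thing itself.
- find_in(camera, label): "xy" ([column, row] in pixels, amid what is visible of it).
- trace(camera, label): "pixels" (384x512 bool, what is visible of it) and "xy" ([column, row] in pixels, amid what is visible of it).
- tip_of(camera, label): "xy" ([column, row] in pixels: a listed point, or the origin of a listed thing).
The state is a dict: "time_s": time; "joint_pos": joint angles; "qvel": joint speeds; "tau": joint torques, N m; "tcp_pos": TCP position; "tool_rot": TCP orientation; "wrist_force": force on the tool from outside, world axes, zero at the start; "ft_torque": the same for the moment, N m; "finger_gap": finger opening in m.
Only numpy, scipy, OpenCV 4.12 (cv2) and the standard library are available. Lean on these libraries where they do the work, as an engineer would, in place of code of your own. Each camera call takes 0.05 s, during which the arm holds its last target. There are 200 camera calls.

## Working session

There is one attempt and no reset: what is moved stays moved. The work goes in short steps, Python scripts to look and compute and a tool call to move; the robot and the scene stay as the last step left them, time stands still between calls to the robot, and variables do not carry over. Pictures are saved under pics/ and viewed, about 8 in all and at most 12, crops included, and the job is handed in when it is done.

Besides the shell and the picture viewer there is one more tool, called after "Emit:" in YAML: its name, and indented under it one key for each argument. move_arm: Moves the arm, as the interface text tells. Its arguments: {"type":"object","properties":{"rows":{"type":"array"},"force":{"type":"number"}},"required":["rows"]}

```bash
mkdir -p pics
cat > h.py <<'E'
from rig import *
import numpy as np, cv2
from scipy.spatial.transform import Rotation as Ro
def ray(cam,xy,st=None):
    c=get_calibration(cam);K=np.array(c["intrinsics"]);d=np.linalg.inv(K)@np.array([xy[0],xy[1],1.])
    if "R" in c:
        R=np.array(c["R"]);return -R.T@np.array(c["t"]),R.T@d
    st=st or read_state();q=st["tool_rot"];W=Ro.from_quat([q[1],q[2],q[3],q[0]]).as_matrix()
    H=np.array(c["hand_eye"]);return np.array(st["tcp_pos"])+W@H[:3,3],W@H[:3,:3]@d
def onz(cam,xy,z,st=None):
    o,d=ray(cam,xy,st);return o+d*(z-o[2])/d[2]
def proj(cam,X,st=None):
    c=get_calibration(cam);K=np.array(c["intrinsics"])
    if "R" in c: p=np.array(c["R"])@X+np.array(c["t"])
    else:
        st=st or read_state();q=st["tool_rot"];W=Ro.from_quat([q[1],q[2],q[3],q[0]]).as_matrix()
        H=np.array(c["hand_eye"]);p=H[:3,:3].T@(W.T@(np.array(X)-np.array(st["tcp_pos"]))-H[:3,3])
    p=K@p;return p[:2]/p[2]
E
python3 - <<'E'
from h import *
np.set_printoptions(precision=3,suppress=True)
s=read_state();print(s["time_s"],s["tcp_pos"],s["tool_rot"],s["finger_gap"])
ims=[]
for c in["scene","side"]:
    im=read_camera(c);cv2.imwrite(f"pics/{c}0.png",im)
    for l,z in[("stand",None),("mouth",.07),("pivot",.07),("bung",.07),("bung_seat",.09),("handle_end",.07),("keeper_pin",.126),("carton",.07),("spare_roll",0),("bush",0),("red_bin",0)]:
        for r in tip_of(c,l)[:4]: print(c,l,round(r["score"],2),np.round(r["xy"],1),onz(c,r["xy"],z or 0))
E
```

```text
0.0 [0.201 0.618 0.231] [ 0.572 -0.416  0.573  0.415] 0.0853463144242385
scene stand 0.96 [235.5 247.4] [ 0.601 -0.044  0.   ]
scene stand 0.15 [274.5 224.2] [0.543 0.095 0.   ]
scene mouth 0.77 [191.7 250.4] [ 0.623 -0.176  0.07 ]
scene pivot 0.77 [173.3 258.1] [ 0.638 -0.232  0.07 ]
scene bung 0.72 [222.9 233.4] [ 0.585 -0.077  0.07 ]
scene bung 0.58 [304.9 129.1] [0.215 0.28  0.07 ]
scene bung 0.55 [124.  192.9] [ 0.371 -0.368  0.07 ]
scene bung_seat 0.78 [120.7 187.3] [ 0.362 -0.373  0.09 ]
scene bung_seat 0.75 [232.4 233.9] [ 0.604 -0.05   0.09 ]
scene bung_seat 0.7 [309.5 127.9] [0.231 0.291 0.09 ]
scene bung_seat 0.47 [272.7 226.3] [0.602 0.073 0.09 ]
scene handle_end 0.96 [158.4 150.8] [ 0.212 -0.246  0.07 ]
scene handle_end 0.82 [274.  226.9] [0.593 0.08  0.07 ]
scene handle_end 0.19 [180.5 286.1] [ 0.729 -0.22   0.07 ]
scene keeper_pin 0.66 [167. 222.] [ 0.546 -0.233  0.126]
scene keeper_pin 0.33 [340.  232.5] [0.682 0.252 0.126]
scene carton 0.79 [181.9 285.2] [ 0.727 -0.216  0.07 ]
scene carton 0.35 [222.6 235.2] [ 0.591 -0.079  0.07 ]
scene spare_roll 0.62 [340.3 232. ] 
[... 503 characters left out ...]
0.67 [125.1 211.2] [0.154 0.243 0.07 ]
side bung_seat 0.94 [298.1 172.3] [ 0.605 -0.057  0.09 ]
side bung_seat 0.82 [324.6 316.5] [ 0.291 -0.387  0.09 ]
side bung_seat 0.58 [126.9 201.6] [0.174 0.253 0.09 ]
side handle_end 0.96 [243.6 337. ] [ 0.13  -0.271  0.07 ]
side handle_end 0.74 [255.8 159. ] [0.571 0.094 0.07 ]
side handle_end 0.58 [184.8 184.9] [0.34  0.187 0.07 ]
side keeper_pin 0.73 [335.9 204.8] [ 0.556 -0.228  0.126]
side carton 0.53 [364.  182.6] [ 0.724 -0.228  0.07 ]
side spare_roll 0.94 [227.8 143.3] [0.607 0.269 0.   ]
side bush 0.51 [205.  165.9] [0.474 0.25  0.   ]
side red_bin 0.78 [398.  220.2] [ 0.723 -0.369  0.   ]
side red_bin 0.23 [298.5 172.2] [ 0.671 -0.014 -0.   ]
```

View pics/scene0.png

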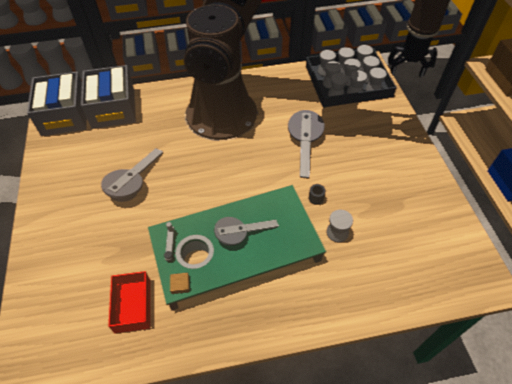

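View pics/side0.png

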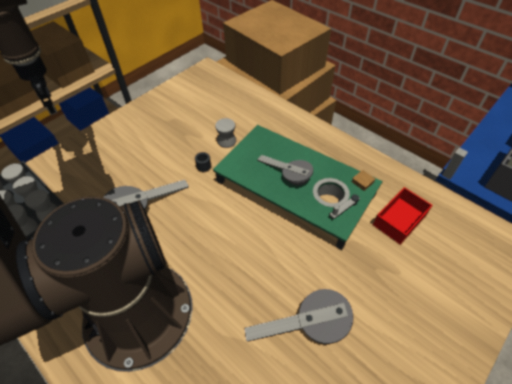

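The candidates are the deck bung (scene 231,232; side 297,173), a larger one on the bench at left (122,185), and a larger one at the back (305,127). The deck one is smallest and stands on the green deck, so I choose it and will check it in a close wrist view. The keeper pin is at (168,228), the mouth at (194,251) and the carton at (180,283).

```bash
cat >> h.py <<'E'
def Rt(st=None):
    q=(st or read_state())["tool_rot"];return Ro.from_quat([q[1],q[2],q[3],q[0]]).as_matrix()
def delta(P,z=None,x=(0,0,-1)):
    "shift (tool axes, cm) and then turn (deg) to reach P with tool x and jaw axis z"
    st=read_state();W=Rt(st);s=W.T@(np.array(P)-np.array(st["tcp_pos"]))*100
    if z is None: return np.round(s,2),None
    x=np.array(x,float);x/=np.linalg.norm(x);z=np.array(z,float);z-=x*(x@z);z/=np.linalg.norm(z)
    T=np.c_[x,np.cross(z,x),z];c=[]
    for g in(1,-1):
        T2=T@np.diag([1,g,g]);c.append(Ro.from_matrix(W.T@T2).as_rotvec(degrees=True))
    return np.round(s,2),np.round(c,2)
E
python3 - <<'E'
from h import *
print(Rt().round(3))
y=np.array([-.16,.99]);y/=np.linalg.norm(y)
print(delta([.60,-.05,.27],[y[1],-y[0],0]))
E
```

```text
[[ 0.    -0.951  0.31 ]
 [-0.     0.31   0.951]
 [-1.    -0.    -0.   ]]
(array([ -3.87, -58.6 , -51.18]), array([[  62.78,   -0.  ,    0.  ],
       [-117.22,   -0.  ,   -0.  ]]))
```

Emit:
move_arm:
  rows:
    - [1, [-0.3, -2.93, -2.56], [0, 0, 0]]
    - [1, [-0.3, -2.93, -2.56], [0, 0, 0]]
    - [1, [-0.3, -2.93, -2.56], [0, 0, 0]]
    - [1, [-0.3, -2.93, -2.56], [0, 0, 0]]
    - [1, [-0.3, -2.93, -2.56], [0, 0, 0]]
    - [1, [-0.3, -2.93, -2.56], [0, 0, 0]]
    - [1, [-0.3, -2.93, -2.56], [0, 0, 0]]
    - [1, [-0.3, -2.93, -2.56], [0, 0, 0]]
    - [1, [-0.3, -2.93, -2.56], [0, 0, 0]]
    - [1, [-0.3, -2.93, -2.56], [0, 0, 0]]
    - [1, [-0.2, -2.93, -2.56], [0, 0, 0]]
    - [1, [-0.2, -2.93, -2.56], [0, 0, 0]]
    - [1, [-0.2, -2.93, -2.56], [0, 0, 0]]
    - [1, [-0.1, -2.93, -2.56], [0, 0, 0]]
    - [1, [0, -2.93, -2.56], [0, 0, 0]]
    - [1, [0, -2.93, -2.56], [0, 0, 0]]
    - [1, [0, -2.93, -2.56], [0, 0, 0]]
    - [1, [0, -2.93, -2.56], [0, 0, 0]]
    - [1, [0, -2.93, -2.56], [0, 0, 0]]
    - [1, [0, -2.93, -2.56], [0, 0, 0]]

```text
time_s: 3.2
tcp_pos: [0.6006, -0.0518, 0.2684]
tool_rot: [0.572, -0.415, 0.572, 0.415]
wrist_force: [1.5, 0.3, -0.0]
finger_gap: 0.0853
```

Emit:
move_arm:
  rows:
    - [1, [0, 0, 0], [7.85, 0, 0]]
    - [1, [0, 0, 0], [7.85, 0, 0]]
    - [1, [0, 0, 0], [7.85, 0, 0]]
    - [1, [0, 0, 0], [7.85, 0, 0]]
    - [1, [0, 0, 0], [7.85, 0, 0]]
    - [1, [0, 0, 0], [7.85, 0, 0]]
    - [1, [0, 0, 0], [7.85, 0, 0]]
    - [1, [0, 0, 0], [7.85, 0, 0]]
    - [1, [0, 0, 0], [0, 0, 0]]
    - [1, [0, 0, 0], [0, 0, 0]]

```text
time_s: 4.2
tcp_pos: [0.5999, -0.0502, 0.2683]
tool_rot: [0.705, -0.058, 0.705, 0.058]
wrist_force: [0.7, -0.2, 0.1]
finger_gap: 0.0852
```

```bash
cat > look.py <<'E'
from h import *
import sys
np.set_printoptions(precision=4,suppress=True)
s=read_state();print(s["time_s"],s["tcp_pos"],s["wrist_force"],s["joint_pos"]);print(Rt(s))
im=read_camera("wrist");cv2.imwrite(f"pics/{sys.argv[1]}.png",im)
for l,z in[("mouth",.07),("pivot",.07),("bung_seat",.095),("handle_end",.07),("keeper_pin",.126)]:
    for r in tip_of("wrist",l)[:2]: print(l,round(r["score"],2),np.round(r["xy"],1),onz("wrist",r["xy"],z,s))
E
python3 look.py w1
```

```text
4.2 [ 0.5999 -0.0502  0.2683] [ 0.734  -0.2278  0.0828] [-0.1339  0.3781  1.6675  0.      1.096  -0.2981]
[[ 0.     -0.1634  0.9866]
 [ 0.      0.9866  0.1634]
 [-1.     -0.      0.    ]]
mouth 0.6 [261.4 253.3] [ 0.6272 -0.1747  0.07  ]
pivot 0.65 [259.2 297.6] [ 0.6362 -0.2462  0.07  ]
bung_seat 0.58 [256.7 172.3] [ 0.6013 -0.0573  0.095 ]
handle_end 0.64 [263.7  30.6] [0.5846 0.0892 0.07  ]
keeper_pin 0.61 [192.3 307.3] [ 0.5509 -0.2276  0.126 ]
```

View pics/w1.png

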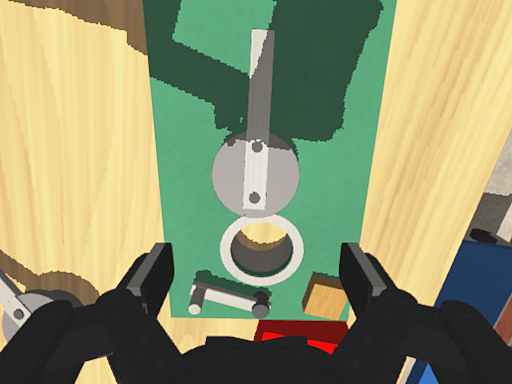

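The wrist view confirms the small bung, with its head at (256,174), handle up to (263,30), mouth ring at (262,248), pivot at (260,300), pin at (193,308) and carton at (325,295). Next I refine the ring and deck axes on the deck plane.

Run:
```python
from h import *
from scipy.optimize import least_squares
np.set_printoptions(precision=4,suppress=True)
s=read_state();im=cv2.imread("pics/w1.png");hsv=cv2.cvtColor(im,cv2.COLOR_BGR2HSV)
g=((hsv[...,0]>60)&(hsv[...,0]<95)&(hsv[...,1]>80)).astype(np.uint8)
P=lambda L,z:np.array([onz("wrist",p,z,s)[:2] for p in L])
for nm,rows,f in(("L",range(90,300,6),lambda r:r.min()),("R",range(10,240,6),lambda r:r.max())):
    p=P([[f(np.where(g[r])[0]),r] for r in rows],.07)
    a=np.polyfit(p[:,1],p[:,0],1);res=np.abs(np.polyval(a,p[:,1])-p[:,0]);k=res<np.median(res)*2.5;a=np.polyfit(p[k,1],p[k,0],1);print(nm,"yaw",np.arctan(-a[0]),"x at y=-.05",np.polyval(a,-.05),res.max())
def ring(c0,r0,z,angs,lohi,test):
    out=[]
    for t in angs:
        for r in np.arange(*lohi,.0004):
            X=np.array([c0[0]+r*np.cos(t),c0[1]+r*np.sin(t),z]);u=np.round(proj("wrist",X,s)).astype(int)
            if test(u): out.append(X[:2]);break
    out=np.array(out);f=least_squares(lambda q:np.hypot(*(out-q[:2]).T)-q[2],[*c0,r0],loss="soft_l1",f_scale=.001)
    print("circle",f.x,len(out),np.abs(f.fun).mean());return f.x
c0=np.array([.626,-.172])
A=np.arange(-2.6,-.0,.05)  # away from bung
ring(c0,.056,.07,np.r_[np.arange(-1.0,.9,.05),np.arange(2.3,3.4,.05)],(.048,.066),lambda u:g[u[1],u[0]])
ring(c0,.042,.07,np.arange(0,6.28,.05),(.03,.055),lambda u:hsv[u[1],u[0],1]<40 and hsv[u[1],u[0],2]>185)
# handle centre line: saturations low bright
for r in(30,60,90,120,150,180,200):
    row=im[r,230:290].astype(int);print(r,[int(v) for v in row[10:50:2].sum(1)//3 if 1])
```

```text
L yaw 0.14658270103896767 x at y=-.05 0.47956634081152105 0.005918724217764293
R yaw 0.13645210577729566 x at y=-.05 0.7387881206220868 0.000702199270703252
circle [ 0.6258 -0.1706  0.0566] 60 0.0003922760226974718Traceback (most recent call last):
  File "<stdin>", line 21, in <module>
  File "<stdin>", line 14, in ring
  File "h.py", line 13, in proj
    c=get_calibration(cam);K=np.array(c["intrinsics"])
ValueError: time passes only in moves, steps and waits
```

Run:
```python
from h import *
np.set_printoptions(precision=4,suppress=True)
s=read_state()
a,b,c,h=[onz("wrist",p,z,s) for p,z in(((262.5,31),.078),((257,147),.1045),((255,198),.117),((256,174),.1106))]
print(a,b,c,h); d=a-c;d[2]=0;d/=np.linalg.norm(d);print("dir",d, "len",np.linalg.norm((a-h)[:2]), "angle",np.arctan2(-d[0],d[1]))
print("heading handle->mouth offset",np.cross(np.r_[.6258,-.1706]-h[:2],d[:2]))
G=h+d*.062;print(G);print(delta([G[0],G[1],.16],[d[1],-d[0],0]))
```

```text
[0.5839 0.0873 0.078 ] [ 0.5967 -0.027   0.1045] [ 0.603  -0.0799  0.117 ] [ 0.6001 -0.0549  0.1106]
dir [-0.1137  0.9935  0.    ] len 0.14315996977258683 angle 0.11390828876809472
heading handle->mouth offset 0.012398241531592812
[0.593  0.0067 0.1106]
(array([10.83,  5.73,  0.24]), array([[   2.71,   -0.  ,    0.  ],
       [-177.29,   -0.  ,   -0.  ]]))<stdin>:6: DeprecationWarning: Arrays of 2-dimensional vectors are deprecated. Use arrays of 3-dimensional vectors instead. (deprecated in NumPy 2.0)
```

```bash
cat >> h.py <<'E'
Hd=np.array([.6001,-.0549,.1106]);d=np.array([-.1137,.9935,0]);a=.2205
bz=np.array([0,0,1])*np.cos(a)+d*np.sin(a);by=d*np.cos(a)-np.array([0,0,1])*np.sin(a);bx=np.cross(by,bz)
E
python3 - <<'E'
from h import *
T=Hd+by*65e-3-bz*12e-3
print(T,delta(T+bz*.06,bx,-bz),delta(T,bx,-bz))
E
```

```text
[0.59318686 0.00550641 0.0846739 ] (array([12.51,  6.92,  0.29]), array([[   2.69,    0.3 ,  -12.63],
       [-176.24,   19.51,    0.46]])) (array([18.36,  5.61,  0.23]), array([[   2.69,    0.3 ,  -12.63],
       [-176.24,   19.51,    0.46]]))
```

Emit:
move_arm:
  rows:
    - [0.3, [1.5, 3.45, 0.15], [0, 0, 0]]
    - [0.3, [1.5, 3.47, 0.14], [0, 0, 0]]
    - [0.3, [3.5, 0, 0], [0, 0, 0]]
    - [0.3, [3.0, 0, 0], [1.35, 0.15, -6.3]]
    - [0.3, [0, 0, 0], [1.35, 0.15, -6.3]]
    - [0.3, [0, 0, 0], [0, 0, 0]]
    - [0.3, [0, 0, 0], [0, 0, 0]]

```text
time_s: 5.2
tcp_pos: [0.5919, 0.0196, 0.1733]
tool_rot: [0.706, -0.118, 0.698, -0.036]
wrist_force: [0.3, -1.1, 0.3]
finger_gap: 0.0555
```

Run:
```python
from h import *
T=Hd+by*65e-3-bz*12e-3
print(delta(T,bx,-bz),read_state()["joint_pos"]);cv2.imwrite("pics/w2.png",read_camera("wrist"))
```

```text
(array([ 8.96,  0.53, -0.03]), array([[ 1.4000e-01, -1.0000e-02, -1.7000e-01],
       [-1.7986e+02,  2.6000e-01, -1.0000e-02]])) [ 0.11755563  0.47345182  1.8008164  -0.28198324  0.88809529  0.18208428]
```

View pics/w2.png

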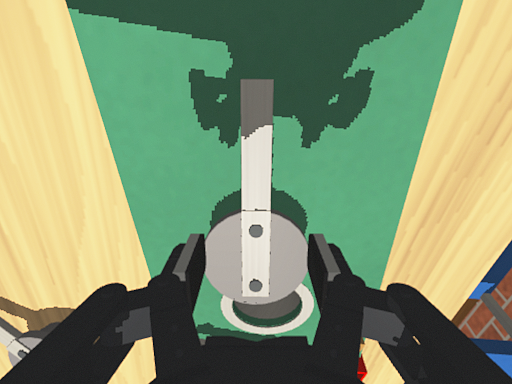

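The handle is centred between the fingers (column 257) and upright in view, so I descend and grip.

Emit:
move_arm:
  force: 60
  rows:
    - [0.3, [3.5, 0.2, 0], [0, 0, 0]]
    - [0.3, [3.5, 0.2, 0], [0, 0, 0]]
    - [0.3, [1.9, 0.1, 0], [0, 0, 0]]
    - [0.3, [0, 0, 0], [0, 0, 0]]
    - [-1, [0, 0, 0], [0, 0, 0]]
    - [-1, [0, 0, 0], [0, 0, 0]]
    - [-1, [0, 0, 0], [0, 0, 0]]
    - [-1, [0, 0, 0], [0, 0, 0]]
    - [-1, [0, 0, 0], [0, 0, 0]]
    - [-1, [0, 0, 0], [0, 0, 0]]

```text
time_s: 6.25
tcp_pos: [0.5943, 0.0041, 0.0872]
tool_rot: [0.707, -0.117, 0.697, -0.038]
wrist_force: [-1.5, -2.8, 5.7]
finger_gap: 0.0218
```

Run:
```python
from h import *
np.set_printoptions(precision=4,suppress=True)
s=read_state();print(s["tcp_pos"],s["wrist_force"],s["finger_gap"])
cv2.imwrite("pics/w3.png",read_camera("wrist"))
W=Rt(s);print(W)
```

```text
[0.5943 0.0041 0.0872] [-1.539  -2.8292  5.7396] 0.0217790053633794
[[ 0.0269 -0.1096  0.9936]
 [-0.2167  0.9697  0.1128]
 [-0.9759 -0.2184  0.0023]]
```

View pics/w3.png

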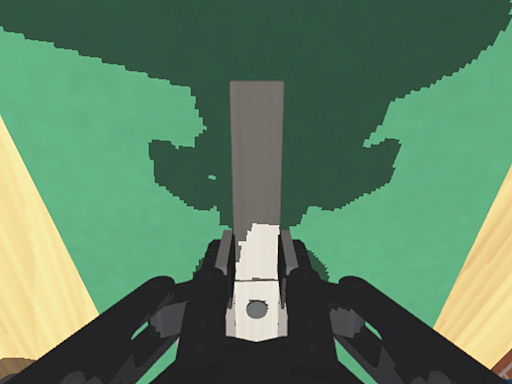

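Run:
```python
from h import *
np.set_printoptions(precision=4,suppress=True)
s=read_state();W=Rt(s);T=np.array(s["tcp_pos"])
print("TCP in bung frame from first est y,z:",(T-Hd)@by,.034+(T-Hd)@bz,(T-Hd)@bx)
for p,z,y in(((257,280.5),.1001,.048),((257,81),.0778,.150)):
    X=onz("wrist",p,z,s);print(X,"tcp y:",y-(X-T)@W[:,1],"tcp z:",.034-(X-T)@(-W[:,0]),"x off",(X-T)@W[:,2])
```

```text
TCP in bung frame from first est y,z: 0.06292407329193993 0.024117130963247278 0.0010116777841152635
[ 0.5957 -0.0092  0.1001] tcp y: 0.06380568237506581 tcp z: 0.0243118271357236 x off -9.764849303444756e-05
[0.5847 0.0892 0.0778] tcp y: 0.06434514710519357 tcp z: 0.024454957355833827 x off -8.091636133835576e-05
```

Run:
```python
from h import *
s=read_state();P=np.array(s["tcp_pos"])-d*.0046;P[2]=.0965
print(P,delta(P,bx))
```

```text
[ 5.94892474e-01 -4.99340999e-04  9.65000000e-02] (array([-0.81, -0.65,  0.  ]), array([[-7.0000e-02,  1.3000e-01,  1.2620e+01],
       [ 1.7884e+02,  1.9770e+01, -2.0000e-01]]))
```

Emit:
move_arm:
  force: 80
  rows:
    - [-1, [-0.4, -0.2, 0], [0, 0, 3.1]]
    - [-1, [-0.3, -0.2, 0], [0, 0, 3.2]]
    - [-1, [-0.2, -0.1, 0], [0, 0, 3.2]]
    - [-1, [-0.1, 0, 0], [0, 0, 3.1]]
    - [-1, [0, 0, 0], [0, 0, 0]]
    - [-1, [0, 0, 0], [0, 0, 0]]

```text
time_s: 6.9
tcp_pos: [0.5941, 0.0005, 0.0968]
tool_rot: [0.706, -0.04, 0.706, 0.039]
wrist_force: [0.7, -0.4, -3.2]
finger_gap: 0.0212
```

Run:
```python
from h import *
np.set_printoptions(precision=4,suppress=True)
M=np.array([.6258,-.1706,0]);s=read_state()
print(s["tcp_pos"],s["wrist_force"],Rt(s));P=M+d*.064;P[2]=.0965;print(delta(P,bx),delta(P+d*.012))
cv2.imwrite("pics/s4.png",cv2.resize(read_camera("side")[120:260,220:420],None,fx=4,fy=4,interpolation=cv2.INTER_CUBIC))
```

```text
[0.5941 0.0005 0.0968] [ 0.6574 -0.3986 -3.1714] [[ 0.0011 -0.1116  0.9938]
 [-0.0014  0.9938  0.1116]
 [-1.     -0.0015  0.0009]]
(array([  0.05, -10.96,   1.23]), array([[ -0.12,   0.05,   0.08],
       [179.88,   0.13,  -0.08]])) (array([ 0.04, -9.76,  1.23]), None)
```

View pics/s4.png

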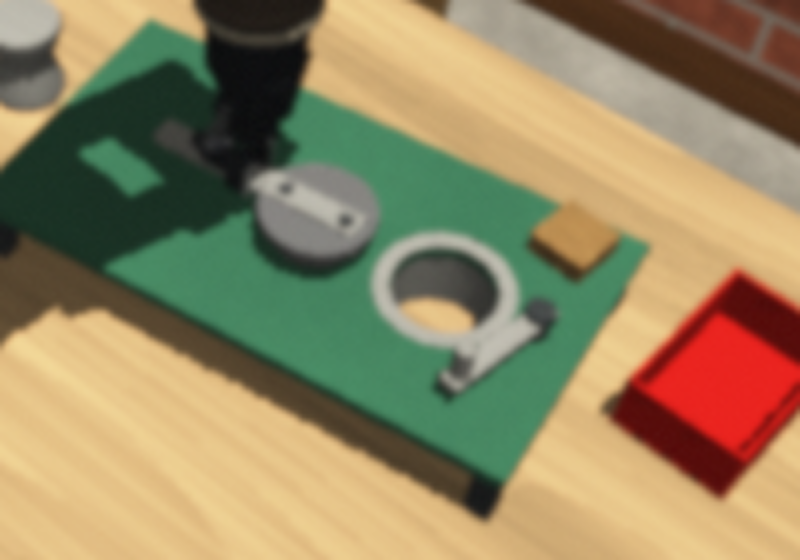

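The bung is level at side-crop (315,215) with the mouth at (445,285). I slide it across on the deck.

Emit:
move_arm:
  rows:
    - [-1, [0.12, -0.2, 0.03], [0, 0, 0]]
    - [-1, [0, -1.0, 0.12], [0, 0, 0]]
    - [-1, [0, -1.5, 0.17], [0, 0, 0]]
    - [-1, [0, -1.8, 0.2], [0, 0, 0]]
    - [-1, [0, -1.8, 0.2], [0, 0, 0]]
    - [-1, [0, -1.8, 0.2], [0, 0, 0]]
    - [-1, [0, -1.5, 0.17], [0, 0, 0]]
    - [-1, [0, -0.9, 0.1], [0, 0, 0]]
    - [-1, [0, -0.45, 0.05], [0, 0, 0]]
    - [-1, [0, 0, 0], [0, 0, 0]]
    - [-1, [0, 0, 0], [0, 0, 0]]

```text
time_s: 8.05
tcp_pos: [0.618, -0.1063, 0.0946]
tool_rot: [0.706, -0.04, 0.706, 0.04]
wrist_force: [-0.2, -0.8, -2.6]
finger_gap: 0.0213
```

Run:
```python
from h import *
np.set_printoptions(precision=4,suppress=True)
M=np.array([.6258,-.1706,0]);s=read_state()
print(s["tcp_pos"],s["wrist_force"]);P=M+d*.064;P[2]=.074;print(delta(P,bx))
W=Rt(s);T=np.array(s["tcp_pos"]);im=read_camera("wrist");cv2.imwrite("pics/w5.png",im)
# predicted pixels if grip unchanged: head rear edge, handle end top
for y in(.048,.150):print(y,proj("wrist",T+W[:,1]*(y-.064)-W[:,0]*(.034-.0243),s))
```

```text
[ 0.618  -0.1063  0.0946] [-0.2176 -0.8327 -2.5507]
(array([ 2.06, -0.07,  0.04]), array([[ -0.08,  -0.04,  -0.01],
       [179.92,  -0.01,   0.06]]))
0.048 [257.1084 280.6777]
0.15 [257.1094  79.817 ]
```

View pics/w5.png

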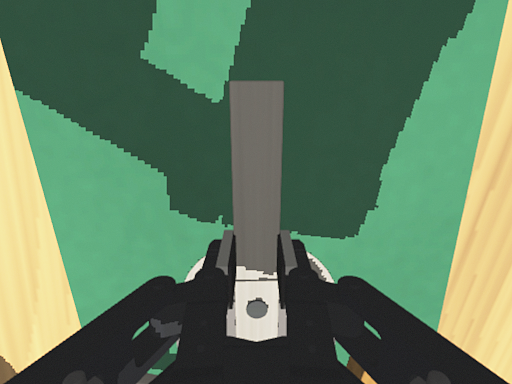

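The grip hasn't changed: the head edge is at row 280 and the handle end at row 81, both as predicted. I lower it into the bore, watching force.

Emit:
move_arm:
  rows:
    - [-1, [0.4, -0.07, 0.04], [0, 0, 0]]
    - [-1, [0.4, 0, 0], [0, 0, 0]]
    - [-1, [0.4, 0, 0], [0, 0, 0]]
    - [-1, [0.3, 0, 0], [0, 0, 0]]
    - [-1, [0, 0, 0], [0, 0, 0]]

```text
time_s: 8.6
tcp_pos: [0.6185, -0.1071, 0.0792]
tool_rot: [0.706, -0.04, 0.706, 0.04]
wrist_force: [-0.2, 0.4, -2.8]
finger_gap: 0.0214
```

Emit:
move_arm:
  rows:
    - [-1, [0.3, 0, 0], [0, 0, 0]]
    - [-1, [0.2, 0, 0], [0, 0, 0]]
    - [-1, [0, 0, 0], [0, 0, 0]]

```text
time_s: 8.9
tcp_pos: [0.6187, -0.1072, 0.0746]
tool_rot: [0.706, -0.04, 0.706, 0.04]
wrist_force: [-0.3, -0.1, -2.4]
finger_gap: 0.0217
```

Emit:
move_arm:
  rows:
    - [-0.2, [0, 0, 0], [0, 0, 0]]
    - [0.0, [0, 0, 0], [0, 0, 0]]
    - [0.2, [0, 0, 0], [0, 0, 0]]
    - [0.2, [0, 0, 0], [0, 0, 0]]
    - [0.2, [-1, 0, 0], [0, 0, 0]]
    - [0.2, [-3, 0, 0], [0, 0, 0]]
    - [0.2, [-3.5, 1.5, 0], [0, 0, 0]]
    - [0.2, [-4, 2, 0], [0, 0, 0]]
    - [0.2, [-4, 1.5, 0], [0, 0, 0]]
    - [-1, [0, 0, 0], [0, 0, 0]]
    - [-1, [0, 0, 0], [0, 0, 0]]

```text
time_s: 10.0
tcp_pos: [0.6137, -0.0573, 0.2315]
tool_rot: [0.707, -0.04, 0.705, 0.04]
wrist_force: [-1.0, -0.7, -0.4]
finger_gap: 0.023
```

```bash
sed -i 's/("bung_seat",.095)/("bung_seat",.07),("bung",.046)/' look.py; python3 look.py w6
python3 - <<'E'
from h import *
cv2.imwrite("pics/s6.png",cv2.resize(read_camera("side")[120:260,220:420],None,fx=4,fy=4,interpolation=cv2.INTER_CUBIC))
a=cv2.imread("pics/w6.png");b=cv2.imread("pics/s6.png");cv2.imwrite("pics/both6.png",np.hstack([a[:,60:460],cv2.resize(b,(400,384))]))
E
```

```text
10.0 [ 0.6137 -0.0573  0.2315] [-0.9519 -0.7173 -0.3522] [-0.1421  0.4316  1.679  -0.0001  1.0283 -0.2555]
[[ 0.0026 -0.1132  0.9936]
 [-0.0005  0.9936  0.1132]
 [-1.     -0.0008  0.0025]]
pivot 0.95 [258.1 311.7] [ 0.6377 -0.2469  0.07  ]
bung_seat 0.73 [ 30.3 348.8] [ 0.3374 -0.3426  0.07  ]
bung 0.69 [252.9 247.7] [ 0.6221 -0.1683  0.046 ]
bung 0.64 [ 49.2 334.7] [ 0.3468 -0.3419  0.046 ]
handle_end 0.56 [255.  134.7] [ 0.6084 -0.0209  0.07  ]
```

View pics/both6.png

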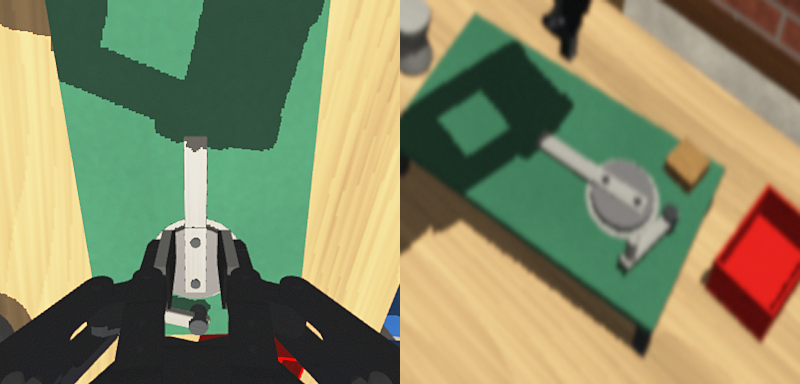

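The head at (195,262 in the left panel) sits on the ring and looks level. I'll press it with shut fingertips just forward of centre to confirm; contact should come at z≈0.080.

Run:
```python
from h import *
P=np.array([.6258,-.1706,0])-d*.012;P[2]=.1;print(P,delta(P,bx))
```

```text
[ 0.6271644 -0.182522   0.1      ] (array([ 12.91, -12.56,   0.03]), array([[-1.000e-01, -7.000e-02, -2.000e-02],
       [ 1.799e+02, -2.000e-02,  1.100e-01]]))
```

Emit:
move_arm:
  rows:
    - [-1, [1.9, -3.1, 0], [0, 0, 0]]
    - [-1, [2, -3.2, 0], [0, 0, 0]]
    - [-1, [2, -3.2, 0], [0, 0, 0]]
    - [-1, [2, -3.06, 0.03], [0, 0, 0]]
    - [-1, [3, 0, 0], [0, 0, 0]]
    - [-1, [2.0, 0, 0], [0, 0, 0]]
    - [-1, [0.5, 0, 0], [0, 0, 0]]
    - [-1, [0.5, 0, 0], [0, 0, 0]]
    - [-1, [0.4, 0, 0], [0, 0, 0]]
    - [-1, [0, 0, 0], [0, 0, 0]]

```text
time_s: 11.4
tcp_pos: [0.628, -0.1822, 0.0873]
tool_rot: [0.706, -0.04, 0.706, 0.04]
wrist_force: [0.7, 0.2, 0.3]
finger_gap: 0.0
```

Emit:
move_arm:
  rows:
    - [-1, [0.2, 0, 0], [0, 0, 0]]
    - [-1, [0.2, 0, 0], [0, 0, 0]]
    - [-1, [0.2, 0, 0], [0, 0, 0]]
    - [-1, [0.1, 0, 0], [0, 0, 0]]
    - [-1, [0, 0, 0], [0, 0, 0]]

```text
time_s: 11.9
tcp_pos: [0.6277, -0.1823, 0.0801]
tool_rot: [0.706, -0.04, 0.706, 0.04]
wrist_force: [-1.4, 0.8, 3.3]
finger_gap: 0.0003
```

Contact came at z 0.080 with 3 N, so the head is at its home height. I press a bit more, rise, and go for the keeper pin.

Emit:
move_arm:
  rows:
    - [-1, [0.2, 0, 0], [0, 0, 0]]
    - [-1, [0.1, 0, 0], [0, 0, 0]]
    - [-1, [0, 0, 0], [0, 0, 0]]

```text
time_s: 12.2
tcp_pos: [0.6279, -0.1823, 0.0798]
tool_rot: [0.706, -0.04, 0.706, 0.04]
wrist_force: [-14.0, 5.0, 46.3]
finger_gap: -0.0001
```

Emit:
move_arm:
  rows:
    - [-1, [-2, 0, 0], [0, 0, 0]]
    - [-1, [-4, 0, 0], [0, 0, 0]]
    - [0, [-4, 0, 0], [0, 0, 0]]
    - [0, [-3, 0, 0], [0, 0, 0]]
    - [0, [0, 0, 0], [0, 0, 0]]

```text
time_s: 12.7
tcp_pos: [0.6299, -0.1831, 0.2116]
tool_rot: [0.708, -0.041, 0.704, 0.039]
wrist_force: [-0.9, 0.0, -0.4]
finger_gap: 0.0422
```

```bash
cat >> h.py <<'E'
YAW=.14;ys=np.array([-np.sin(YAW),np.cos(YAW),0]);PV=np.array([.6258,-.1706,0])-.075*ys
def kp(th,r=.085,z=.106):
    "tcp, radial axis, jaw axis for keeper angle th"
    t=th+YAW;u=np.array([-np.sin(t),np.cos(t),0]);P=PV+r*u;P[2]=z;return P,u,np.cross([0,0,-1],u)
E
python3 - <<'E'
from h import *
P,u,j=kp(1.25,.165,.2);print(PV,kp(1.25)[0],P,delta(P,j))
E
```

```text
[ 0.63626573 -0.2448662   0.        ] [ 0.55265116 -0.2295821   0.106     ] [ 0.4739551  -0.21519706  0.2       ] (array([  1.06,  -1.44, -15.87]), array([[-73.19,   0.2 ,   0.38],
       [106.81,   0.42,  -0.22]]))
```

Emit:
move_arm:
  rows:
    - [0, [0.3, -0.36, -3.97], [0, 0, 0]]
    - [0, [0.3, -0.36, -3.97], [0, 0, 0]]
    - [0, [0.3, -0.36, -3.97], [0, 0, 0]]
    - [0, [0.16, -0.36, -3.97], [0, 0, 0]]
    - [0, [0, 0, 0], [-8.1, 0, 0]]
    - [0, [0, 0, 0], [-8.1, 0, 0]]
    - [0, [0, 0, 0], [-8.1, 0, 0]]
    - [0, [0, 0, 0], [-8.1, 0, 0]]
    - [0, [0, 0, 0], [-8.1, 0, 0]]
    - [0, [0, 0, 0], [-8.1, 0, 0]]
    - [0, [0, 0, 0], [-8.1, 0, 0]]
    - [0, [0, 0, 0], [-8.1, 0, 0]]
    - [0, [0, 0, 0], [-8.1, 0, 0]]
    - [0, [0, 0, 0], [0, 0, 0]]
    - [0, [0, 0, 0], [0, 0, 0]]

```text
time_s: 14.2
tcp_pos: [0.4713, -0.2143, 0.1959]
tool_rot: [0.545, -0.45, 0.545, 0.45]
wrist_force: [0.5, 0.8, 0.7]
finger_gap: 0.0424
```

```bash
python3 look.py w7
```

```text
14.2 [ 0.4713 -0.2143  0.1959] [0.4749 0.8276 0.6874] [-0.4854  0.3399  1.9349 -0.0001  0.8673 -1.8658]
[[-0.0006 -0.982   0.1891]
 [ 0.0002  0.1891  0.982 ]
 [-1.      0.0006  0.0001]]
pivot 0.65 [257.3 321.8] [ 0.6418 -0.2457  0.07  ]
bung_seat 0.64 [41.5 38.3] [ 0.3175 -0.366   0.07  ]
bung 0.94 [64.6 53. ] [ 0.3264 -0.3653  0.046 ]
handle_end 0.96 [458.9 268.1] [ 0.6122 -0.0185  0.07  ]
keeper_pin 0.8 [256.  285.6] [ 0.5501 -0.2295  0.126 ]
```

View pics/w7.png

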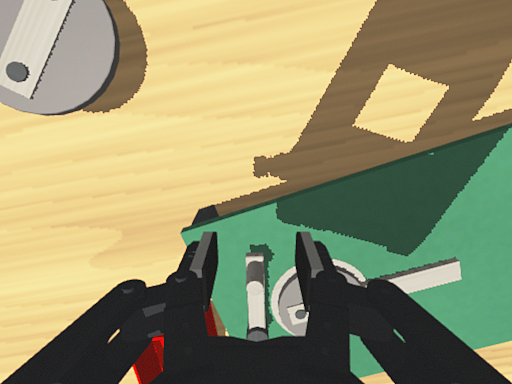

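The pin is at (256,284) and the bar is radial and upright in view, so jaw alignment is good. I move in over the pin, lower and grip lightly.

Run:
```python
from h import *
P,u,j=kp(1.25);P[:2]=.551,-.2295;print(delta(P,j))
```

```text
(array([ 9.03, -8.1 , -0.  ]), array([[-3.4000e-01, -0.0000e+00, -0.0000e+00],
       [ 1.7966e+02, -0.0000e+00,  1.0000e-02]]))
```

Emit:
move_arm:
  force: 20
  rows:
    - [0, [0, -2.7, 0], [0, 0, 0]]
    - [0, [0, -2.7, 0], [0, 0, 0]]
    - [0, [0.5, -2.7, 0], [0, 0, 0]]
    - [0, [2.5, 0, 0], [0, 0, 0]]
    - [0, [3, 0, 0], [0, 0, 0]]
    - [0, [2, 0, 0], [0, 0, 0]]
    - [0, [1, 0, 0], [0, 0, 0]]
    - [0, [0, 0, 0], [0, 0, 0]]
    - [-1, [0, 0, 0], [0, 0, 0]]
    - [-1, [0, 0, 0], [0, 0, 0]]
    - [-1, [0, 0, 0], [0, 0, 0]]
    - [-1, [0, 0, 0], [0, 0, 0]]

```text
time_s: 15.75
tcp_pos: [0.5518, -0.2298, 0.1074]
tool_rot: [0.545, -0.452, 0.544, 0.451]
wrist_force: [-0.6, 0.4, 8.2]
finger_gap: 0.0151
```

Run:
```python
from h import *
np.set_printoptions(precision=3,suppress=True)
s=read_state();print(s["tcp_pos"],s["wrist_force"],s["finger_gap"])
v=np.array(s["tcp_pos"])-PV;print("r",np.hypot(*v[:2]),"th",np.arctan2(-v[0],v[1])-YAW)
P,u,j=kp(-.02);print(delta(P,j))
```

```text
[ 0.552 -0.23   0.107] [-0.602  0.392  8.238] 0.015075936989614132
r 0.08585380862047144 th 1.253926494517045
(array([ 0.15, -6.03,  8.18]), array([[  72.47,    0.04,    0.11],
       [-107.53,   -0.12,    0.04]]))
```

Emit:
move_arm:
  rows:
    - [-1, [-0.1, 0, 0.3], [2, 0, 0]]
    - [-1, [0, -0.03, 0.72], [4.8, 0, 0]]
    - [-1, [0, -0.03, 0.72], [4.8, 0, 0]]
    - [-1, [0, -0.03, 0.72], [4.8, 0, 0]]
    - [-1, [0, -0.03, 0.72], [4.8, 0, 0]]
    - [-1, [0, -0.03, 0.72], [4.8, 0, 0]]
    - [-1, [0, -0.03, 0.72], [4.8, 0, 0]]
    - [-1, [0, 0, 0], [0, 0, 0]]

```text
time_s: 16.55
tcp_pos: [0.5718, -0.188, 0.1076]
tool_rot: [0.645, -0.291, 0.644, 0.29]
wrist_force: [1.7, -0.6, -2.3]
finger_gap: 0.0151
```

```bash
cat > kk.py <<'E'
from h import *
np.set_printoptions(precision=3,suppress=True)
s=read_state();W=Rt(s);print(s["tcp_pos"],"F tool",W.T@np.array(s["wrist_force"]),s["finger_gap"])
v=np.array(s["tcp_pos"])-PV;print("r",np.hypot(*v[:2]),"th",np.arctan2(-v[0],v[1])-YAW)
P,u,j=kp(0);print(delta(P,j))
E
python3 kk.py
```

```text
[ 0.572 -0.188  0.108] F tool [ 2.265 -1.671  0.62 ] 0.015075920548265832
r 0.08598949375992368 th 0.7075278031398843
(array([ 0.16, -2.13,  5.53]), array([[  40.47,    0.04,    0.04],
       [-139.53,   -0.05,    0.05]]))
```

Following the arc well, so I continue.

Emit:
move_arm:
  rows:
    - [-1, [0, -0.03, 0.72], [4.8, 0, 0]]
    - [-1, [0, -0.03, 0.72], [4.8, 0, 0]]
    - [-1, [0, -0.03, 0.72], [4.8, 0, 0]]
    - [-1, [0, -0.03, 0.72], [4.8, 0, 0]]
    - [-1, [0, -0.03, 0.72], [4.8, 0, 0]]
    - [-1, [0, -0.03, 0.72], [4.8, 0, 0]]
    - [-1, [0, -0.03, 0.72], [4.8, 0, 0]]
    - [-1, [0, 0, 0.25], [1.6, 0, 0]]
    - [-1, [0, 0, 0], [0, 0, 0]]

```text
time_s: 17.45
tcp_pos: [0.6158, -0.1609, 0.1076]
tool_rot: [0.702, -0.083, 0.702, 0.083]
wrist_force: [0.4, 6.7, 1.8]
finger_gap: 0.0149
```

```bash
python3 kk.py
```

```text
[ 0.616 -0.161  0.108] F tool [-1.778  6.385  1.969] 0.01485590375598503
r 0.08640904134889577 th 0.0991373088228294
(array([ 0.16, -0.18,  0.84]), array([[   5.44,    0.  ,   -0.04],
       [-174.56,    0.07,    0.  ]]))
```

Emit:
move_arm:
  rows:
    - [-1, [0, 0.1, 0.3], [2, 0, 0]]
    - [-1, [0, 0, 0.25], [2, 0, 0]]
    - [-1, [0, 0, 0.2], [1.4, 0, 0]]
    - [-1, [0, 0, 0], [0, 0, 0]]

```text
time_s: 17.85
tcp_pos: [0.6233, -0.1593, 0.1076]
tool_rot: [0.706, -0.05, 0.705, 0.049]
wrist_force: [2.4, 0.7, 0.4]
finger_gap: 0.0149
```

```bash
python3 kk.py
```

```text
[ 0.623 -0.159  0.108] F tool [-0.399  0.32   2.431] 0.014904799214617348
r 0.08658822558803052 th 0.010468044715090136
(array([ 0.16, -0.16,  0.09]), array([[ -0.01,   0.04,   0.02],
       [179.99,   0.04,  -0.07]]))
```

Emit:
move_arm:
  rows:
    - [-1, [0, 0, 0.1], [0, 0, 0]]
    - [-1, [0, 0, 0.1], [0, 0, 0]]
    - [-1, [0, 0, 0], [0, 0, 0]]

```text
time_s: 18.15
tcp_pos: [0.6249, -0.159, 0.1075]
tool_rot: [0.705, -0.049, 0.705, 0.049]
wrist_force: [-0.6, -2.7, 4.4]
finger_gap: 0.015
```

```bash
python3 kk.py
```

```text
[ 0.625 -0.159  0.108] F tool [-4.409 -2.564 -0.99 ] 0.014950167358384283
r 0.08663145301690256 th -0.008887069612960291
(array([ 0.15, -0.16, -0.08]), array([[ -0.04,   0.01,   0.02],
       [179.96,   0.03,  -0.01]]))
```

Emit:
move_arm:
  rows:
    - [-1, [0, 0, 0.1], [0, 0, 0]]
    - [-1, [0, 0, 0.1], [0, 0, 0]]
    - [-1, [0, 0, 0], [0, 0, 0]]

```text
time_s: 18.45
tcp_pos: [0.6254, -0.1588, 0.1074]
tool_rot: [0.704, -0.049, 0.706, 0.049]
wrist_force: [-9.1, -5.1, 12.0]
finger_gap: 0.015
```

```bash
python3 kk.py
```

```text
[ 0.625 -0.159  0.107] F tool [-11.981  -3.779  -9.746] 0.015011725451202787
r 0.08670661550610408 th -0.014923315330336973
(array([ 0.14, -0.17, -0.13]), array([[ -0.05,  -0.15,  -0.01],
       [179.95,  -0.01,   0.23]]))
```

It is at the stop, with 10 N reaction. I relax, open, retreat and check.

Emit:
move_arm:
  rows:
    - [-1, [0, 0, -0.15], [0, 0, 0]]
    - [-0.4, [0, 0, 0], [0, 0, 0]]
    - [-0.2, [0, 0, 0], [0, 0, 0]]
    - [-0.2, [0, 0, 0], [0, 0, 0]]
    - [-0.2, [-1, 0, 0], [0, 0, 0]]
    - [-0.2, [-3, 0, 0], [0, 0, 0]]
    - [-0.2, [-3.5, 2, 0], [0, 0, 0]]
    - [-0.2, [-3.5, 3.5, 0], [0, 0, 0]]
    - [-0.2, [0, 3.5, 0], [0, 0, 0]]
    - [-0.2, [0, 3, 0], [0, 0, 0]]
    - [-0.2, [0, 0, 0], [0, 0, 0]]
    - [-0.2, [0, 0, 0], [0, 0, 0]]

```text
time_s: 19.65
tcp_pos: [0.6089, -0.0394, 0.218]
tool_rot: [0.706, -0.05, 0.705, 0.049]
wrist_force: [-0.0, -0.9, 0.3]
finger_gap: 0.0341
```

```bash
python3 look.py w8;  python3 - <<'E'
from h import *
b=cv2.resize(read_camera("side")[130:250,250:400],(400,384),interpolation=cv2.INTER_CUBIC)
a=cv2.imread("pics/w8.png");cv2.imwrite("pics/both8.png",np.hstack([a[:,60:460],b]))
E
```

```text
19.65 [ 0.6089 -0.0394  0.218 ] [-0.0087 -0.9015  0.2806] [-0.1141  0.4376  1.7063 -0.0002  0.9971 -0.2544]
[[ 0.0006 -0.1399  0.9902]
 [-0.0003  0.9902  0.1399]
 [-1.     -0.0004  0.0006]]
mouth 0.58 [260.9 280.9] [ 0.6327 -0.1711  0.07  ]
pivot 0.62 [257.6 327.5] [ 0.6387 -0.2406  0.07  ]
bung_seat 0.77 [258.1 279.9] [ 0.6293 -0.1701  0.07  ]
bung_seat 0.73 [ 21.2 363.3] [ 0.3365 -0.3433  0.07  ]
bung 0.72 [ 41.  349.1] [ 0.3456 -0.3441  0.046 ]
bung 0.69 [254.7 164.1] [ 0.6066 -0.037   0.046 ]
handle_end 0.81 [259.3 153.8] [ 0.609  -0.0196  0.07  ]
keeper_pin 0.87 [254.8 305.3] [ 0.6239 -0.159   0.126 ]
```

View pics/both8.png

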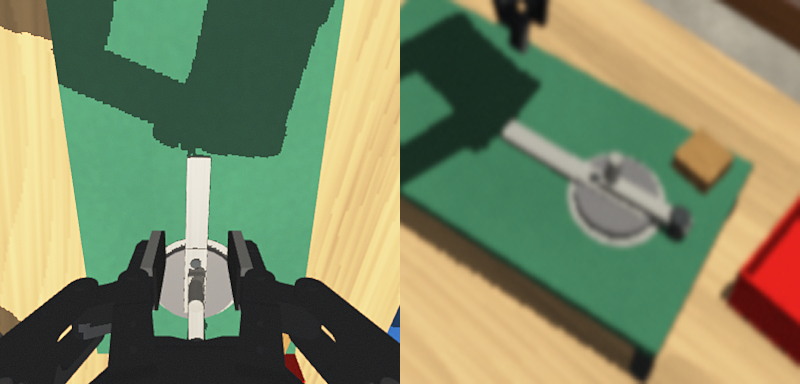

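The bar lies across the bung, with the pin at (195,305) in the left panel. It measures θ≈0. The head is concentric in the ring and the carton is in place. I hand in.

```bash
python3 -c "from rig import *;print(finish_job())"
```

```text
the job is handed in; nothing more can be done
None
```

The bung is in the roll's mouth and the keeper bar is closed over it at its stop. I handed the job in at about 20 s; it reports no verdict.

- **Bung:** I gripped the handle, levelled the bung, moved it over to the mouth and lowered it about 20 mm, then let it drop the last few mm. The weight stayed on the gripper throughout, so the foot slid only lightly or hung within about 1.5 mm of the deck, far below the 30 mm limit.
- **Seating check:** Shut fingertips met the head at z 0.080, which is its home height. The head also looked level and concentric with the ring. I pressed at only one spot just forward of centre, so flatness all round is judged from the pictures.
- **Press force:** That press briefly reached about 46 N at the wrist. This was through the fingertips, not the gripper body, and well under the 120 N wrist limit. It is over the 40 N figure if fingertips count towards it.
- **Keeper:** I gripped the pin and swung the bar from about 1.25 rad until it met the stop with about 10 N reaction. The last image puts the pin at about 0 rad.
- **End state:** The gripper is clear and touching nothing. I did not approach the other things; the carton is in place in the last picture, but I did not re-measure the rest.
- **Disagreement:** The network's last "mouth" and "bung seat" points were 4–7 mm off my ring fit. The bar and pin cover that area, so I trusted the earlier fit (0.4 mm residual).

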